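Time and lock the drive pulley

ROBOT

A 6-joint arm with a two-finger parallel gripper is mounted at the origin on the work surface. World frame = base frame: x ahead of the robot, y to its left, z up, the work surface at z = 0. Lengths are in m, angles in rad, forces in N, time in s.
With the tool pointing down it reaches from about 0.4 to 0.825 m from the base axis. Payload 7 kg.
Tool frame: the origin (TCP) lies at the centre of the arm's flange, where the gripper is bolted on; the fingertips stand 178 mm ahead of it and the grasp point (between the pads) lies 159 mm ahead of it; z points along the fingers, y is the direction in which the jaws open and shut (so a half turn about z gives the same grasp; the last joint's range is limited). The gripper opens to 88 mm and grips with 3 to 60 N. Pads are 19 mm wide; open, the fingers measure 130 mm over their backs; the gripper's body (78 mm by 193 mm) begins 47 mm behind the grasp point.
Start: joints at [-1.01, 0.359, 0.012, 0, -1.224, -0.288], TCP at [0.182, -0.65, 0.405] pointing down, gripper open.
Joint ranges: [-3.07, 3.07], [-1.43, 2.12], [-1.02, 1.25], [-3.03, 1.67], [-3.05, -0], [-3.03, 3.03]. Speed limits (rad/s): [2.39, 2.39, 3.01, 3.14, 3.14, 3.14].

INTERFACE

Orientations are given as [roll, pitch, yaw] about the fixed x, y, z axes, in that order (R = Rz(yaw) Ry(pitch) Rx(roll)).
In Python, from station import * gives the robot as it stands.
- The arm moves only by the tool send_rows, never from a script. Its argument "motion" is a list of rows, each an object with "offset": the shift along the tool's x, y, z in cm, a list of three; "turn": the turn about the tool's z in degrees. In form: [{"offset": [x, y, z], "turn": turn}, ...]. A call has 1 to 8 rows; each row is the pose to reach, as a shift and turn from the pose commanded when the call began, along the tool's axes at that moment; what a row does not reach only later rows make up. A row lasts 1/10 s, in which the tool goes at most 50 mm and 8.59 degrees, less where a joint would pass 70% of its speed; a pose out of reach is approached as far as the arm can. A call with a gripper value outside its range is refused whole. "hand" is the opening, from -1 (shut) to 1 (fully open), set as the call begins (left out, the last holds). The fingers move at their own pace and stop on an object; "squeeze" is the grip in N (left out, the last holds). Time passes only in rows, so rows that repeat a pose let the fingers close. It gives the time, the measured TCP pose, the force and the opening at its end, in the units of the state.
- get_state(): the state, without advancing time (a new reading comes with each control period).
- grab_frame(name): name is "scene" or "top" or "wrist"; returns a dict with "frame" (420x560x3 uint8, blue, green, red), "range_z" (420x560 float32, m along the optical axis (not along the pixel's ray), 0 where there is no reading), "vertical_fov" (degrees; the focal length in pixels is half the picture's height over the tangent of half this angle, whatever the lens; pixels are square), "cx", "cy" (the principal point, pixels), "cam_to_world" (4x4, takes a point from camera to world coordinates). Camera axes: x right, y up, looking along -z (the intrinsics and any distortion apply to the point x, -y, -z); pixel columns grow to the right and rows downward; lengths in m; the calibration is good to about 2 mm. A picture is of the moment at which its call begins.
- job_done(): hands the job in, once; it reports no verdict.
The state is a dict: "t": time; "q": joint angles; "qd": joint speeds; "joint_efforts": joint torques, N m; "eef_pos": TCP position; "ee_rot": TCP orientation; "force": force on the tool from outside, world axes, zero at the start; "moment": the same for the moment, N m; "width": finger opening in m.
Only numpy, scipy, OpenCV 4.12 (cv2) and the standard library are available. Lean on these libraries where they do the work, as an engineer would, in place of code of your own. Each camera call takes 0.05 s, during which the arm holds its last target. There are 200 camera calls.

TASK

On the drive unit, turn the flanged pulley clockwise by its rim until its engraved window mark faces the fixed pointer, and creep on within the window until you feel the sprung locking plunger drop into its notch and hold the pulley; stop there at once, without forcing the pulley against the pin. Then push the plunger gently down until it is fully home, and leave everything else on the bench where it is.

Things in the scene. Friction and masses are not known exactly. Their poses are not given: they have to be found in the camera images.
- unit: drive unit fixed to the bench: steel foot plate 220 mm square, 12 mm thick, grey housing 170 mm square up to 40 mm. Origin on the bench on the pulley's axis; +x points from the axis to the pointer, +y to the plunger. Tall parts beside the pulley: plunger bracket and bush (34 mm wide, 68 to 106 mm from the axis, 84 mm high) and pointer post (24 mm wide, 94 to 106 mm from the axis, 88 mm high)
- pulley: metal pulley on an upright axis, no end stops, turns stiffly (6 N at the rim), stays where left. Flange 168 mm across, top 54 mm above the bench; on it an upright rim wall, outer diameter 124 mm, 10 mm thick, top 84 mm, inner floor 54 mm above the bench, to be pinched from above, one finger inside. Boss in the middle 28 mm across, 81 mm high. Origin on the axis, 46 mm above the bench; x to the mark
- mark (a point): middle of the engraved window mark: two dark radial lines across the top of the rim, 20 mm apart, joined by a thin arc along the inside and running a little down the rim's outside; the point is midway between the lines at the rim's outer top edge, 62 mm from the axis, 84 mm above the bench
- pointer (a point): tip of the fixed steel pointer, 69 mm from the axis, 86 mm above the bench, on the unit's +x side. The notch comes under the pin while the pointer faces the window, anywhere up to 8 mm before or after its middle: it differs from unit to unit and must be felt. At the start the window's middle stands 42 to 130 degrees counter-clockwise of the pointer, seen from above. Axes as the unit's
- plunger_head (a point): middle of the top of the plunger's round black head (26 mm across, 14 mm thick), 76 mm from the axis on the unit's +y side. Top 112 mm above the bench while the pin rides on the flange, about 107 mm once dropped into the notch, 99.5 mm when fully home. The pin is slender: the pulley must not press on it with more than about 10 N
- plunger (a joint): plunger travel down, m: 0 while its 10 mm pin rides on the flange, about 0.005 when it has dropped by spring into the 13 mm notch (under it with the pointer in the window), 0.0125 fully home on a hard stop, where it stays. Pushing it home from the notch takes 2 to 3 N; on bare flange it does not move. With the pin in the notch the pulley has about 1.5 mm play each way, then turning force climbs steeply
- screwdriver: screwdriver lying on the bench, not to be disturbed
- wrench: steel open wrench lying on the bench, not to be disturbed
- tape: black roll of tape 84 mm across, not to be disturbed
- jar: glass jar with a steel cap 64 mm across, 80 mm high, not to be disturbed
- plug: red power plug standing up, 66 mm across, 115 mm high, not to be disturbed
- spare_pulley: small spare aluminium pulley 60 mm across, not to be disturbed
- bush: small brass bush 22 mm across, 16 mm high, standing on the unit's foot plate, not to be disturbed

How it is judged:
By the outcome, as a careful person would: the job done as asked, in the order asked, and still so for the second after the job is handed in, with the robot touching nothing.
It also fails if it takes over 64 s, if anything falls off the work surface, if the arm or the gripper's body presses on something with over 40 N, if the wrist force passes 120 N, or if a joint passes its speed limit or range.

## Working session

There is one attempt and no reset: what is moved stays moved. The work goes in short steps, Python scripts to look and compute and a tool call to move; the robot and the scene stay as the last step left them, time stands still between calls to the robot, and variables do not carry over. Pictures are saved under pics/ and viewed, about 8 in all and at most 12, crops included, and the job is handed in when it is done.

Besides the shell and the picture viewer there is one more tool, called after "Call:" by a JSON object that holds its "api" and its "payload", one argument or row to a line. send_rows: Moves the arm, as the interface text tells. Its arguments: {"type":"object","properties":{"motion":{"type":"array"},"hand":{"type":"number"},"squeeze":{"type":"number"}},"required":["motion"]}

```bash
mkdir -p pics; ls
python3 - <<'E'
from station import *
import cv2,numpy as np
s=get_state(); print(s)
for n in ("top","scene"):
    f=grab_frame(n); np.savez(f"{n}.npz",**{k:np.array(v) for k,v in f.items()})
    cv2.imwrite(f"pics/{n}.png",f["frame"]); print({k:v for k,v in f.items() if k not in("frame","range_z")})
a=cv2.imread("pics/top.png");b=cv2.imread("pics/scene.png")
E
```

```text
pics
{'t': 0.0, 'q': array([-1.00992174e+00,  3.59391665e-01,  1.10502682e-02, -3.34848365e-04,
       -1.22408539e+00, -2.88074595e-01]), 'qd': array([ 0.00105335, -0.0014017 , -0.00129775,  0.00168193,  0.00027424,
       -0.0003904 ]), 'joint_efforts': array([-1.63360477e-03, -5.82714951e+01,  2.93061233e+01,  6.99728251e+00,
        6.99762837e-03, -2.05653159e-04]), 'eef_pos': array([ 0.18179252, -0.64985826,  0.40371836]), 'ee_rot': array([ 3.13993994e+00, -1.61461885e-04, -2.86890657e+00]), 'force': array([-0.08989854, -0.46197662, -0.16916745]), 'moment': array([-0.04280114,  0.03387241,  0.04248904]), 'width': 0.08765525363601341}
{'vertical_fov': 46.711492199036634, 'cx': 278.1718015254237, 'cy': 204.96070916594653, 'cam_to_world': array([[-0.01345113,  0.99730365, -0.07214213,  0.53006076],
       [-0.99990821, -0.01329887,  0.00259052, -0.01094866],
       [ 0.00162412,  0.07217036,  0.997391  ,  1.14990184],
       [ 0.        ,  0.        ,  0.        ,  1.        ]])}
{'vertical_fov': 51.66857289615356, 'cx': 282.70883408480677, 'cy': 216.3037376214618, 'cam_to_world': array([[-0.48185864, -0.68888228,  0.54152881,  1.27857826],
       [ 0.8762031 , -0.38512706,  0.28973312,  0.36942228],
       [ 0.00896539,  0.61409963,  0.78917759,  1.10284445],
       [ 0.        ,  0.        ,  0.        ,  1.        ]])}
```

View pics/top.png

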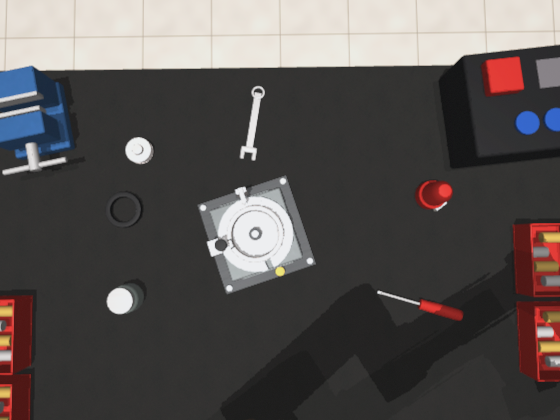

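View pics/scene.png

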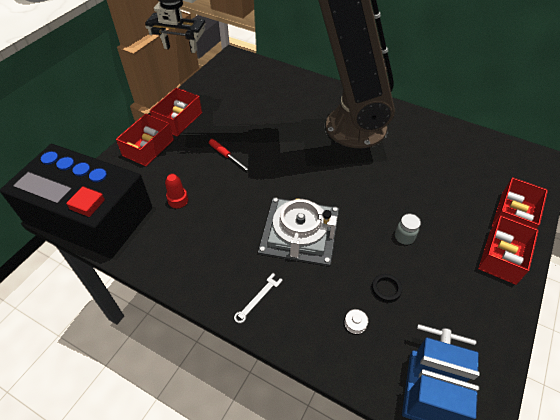

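The top view shows the unit's axis near pixel (255,234), the pointer post near (241,193), the plunger head near (221,244) and the bush at (280,271). The scene view agrees. I'll measure these and zoom in to find the mark.

```bash
cat > h.py <<'E'
import numpy as np,cv2
def cam(f):
    return (420/2/np.tan(np.radians(float(f["vertical_fov"]))/2),float(f["cx"]),float(f["cy"]),np.array(f["cam_to_world"]))
def ray(f,u,v,z):
    F,cx,cy,T=cam(f); d=T[:3,:3]@np.array([(u-cx)/F,-(v-cy)/F,-1]); o=T[:3,3]
    return o+d*(z-o[2])/d[2]
def proj(f,p):
    F,cx,cy,T=cam(f); c=T[:3,:3].T@(np.asarray(p)-T[:3,3]); return cx-F*c[0]/c[2],cy+F*c[1]/c[2]
E
python3 - <<'E'
from h import *
f=np.load("top.npz"); im=f["frame"]
b=im[170:300,190:325]; cv2.imwrite("pics/topz.png",cv2.resize(b,None,fx=5,fy=4.6 and 5,interpolation=cv2.INTER_CUBIC)[:600])
g=cv2.imread("pics/topz.png"); print(g.shape)
# plunger head: dark blob; boss
for n,u,v,z in (("axis",255.3,233.5,.081),("head",221,244.5,.112),("ptr",241,193,.087)): print(n,ray(f,u,v,z).round(4))
a=ray(f,255.3,233.5,.081);h=ray(f,221,244.5,.112);p=ray(f,241,193,.087)
for q in(h,p): d=(q-a)[:2]; print(np.hypot(*d),np.degrees(np.arctan2(d[1],d[0])))
E
```

```text
(600, 675, 3)
axis [0.5453 0.0373 0.081 ]
head [0.5224 0.1091 0.112 ]
ptr [0.6343 0.0675 0.087 ]
0.07531577430358445 107.63582175853358
0.094070887728186 18.738174978663707
```

View pics/topz.png

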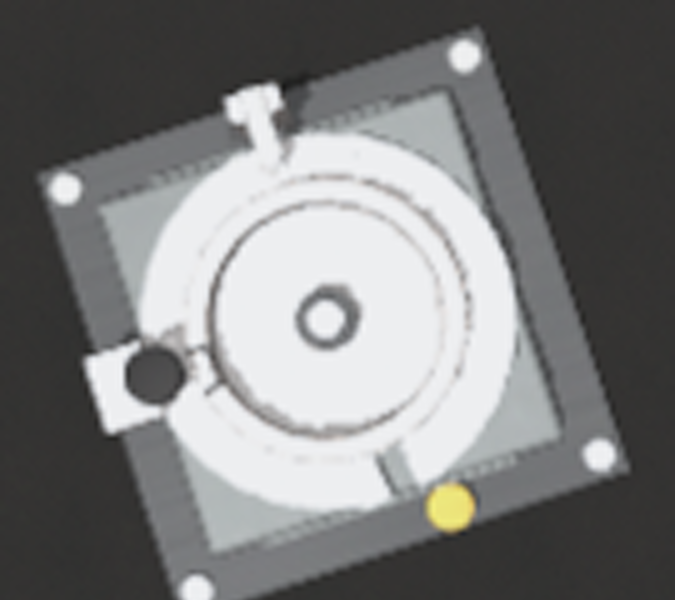

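The zoom shows the two mark lines at about (200,350) and (213,388), and the notch at about (393,470) in the flange. The axis is at (326,318). That puts the mark roughly 95° counter-clockwise of the pointer, and the notch about 96° from the plunger. I'll pinch the rim at world angle about -45° and sweep to about -141°, which is clear of the pointer and plunger. I'm starting the approach now.

Call:
{"api": "send_rows", "payload": {
  "motion": [
    {"offset":[-5,4.6,0],"turn":-3},
    {"offset":[-10,9.2,0],"turn":-6},
    {"offset":[-14,13,0],"turn":-10},
    {"offset":[-17.5,16,0],"turn":-14},
    {"offset":[-21,19.3,0],"turn":-18},
    {"offset":[-24.6,22.5,0],"turn":-22},
    {"offset":[-28,25.7,0],"turn":-26},
    {"offset":[-31.5,29,0],"turn":-29.4}
  ],
  "hand": -0.41,
  "squeeze": 20
}}

```text
t: 0.9
eef_pos: [0.3929, -0.3081, 0.4046]
ee_rot: [-3.142, 0.0, -2.353]
force: [1.6, -0.4, 0.2]
width: 0.0295
```

```bash
cat >> h.py <<'E'
def want(s,x,y,z,jaw):
    "tool-frame offset (cm) and turn (deg) to put TCP at x,y,z with jaw axis at world angle jaw (mod 180)"
    from scipy.spatial.transform import Rotation as R
    r=s["ee_rot"]; M=R.from_euler("xyz",r).as_matrix()
    o=M.T@(np.array([x,y,z])-s["eef_pos"])*100
    cur=np.degrees(r[2])-90; d=(jaw-cur+90)%180-90
    return o.round(2),round(-d,2)
E
python3 - <<'E'
from station import *; from h import *
s=get_state();print(s["t"],s["eef_pos"],s["ee_rot"],s["width"],want(s,.585,-.003,.385,-45))
E
```

```text
0.9 [ 0.39294038 -0.30805072  0.40464077] [-3.14153153e+00  1.36674534e-04 -2.35292696e+00] 0.029465650553076848 (array([-35.18,   7.87,   1.97]), np.float64(0.19))
```

Call:
{"api": "send_rows", "payload": {
  "motion": [
    {"offset":[-4.8,1,0.3],"turn":0},
    {"offset":[-9.6,2.1,0.6],"turn":0},
    {"offset":[-14.4,3.2,0.9],"turn":0},
    {"offset":[-19.2,4.3,1.2],"turn":0},
    {"offset":[-24,5.4,1.5],"turn":0},
    {"offset":[-28.5,6.4,1.8],"turn":0},
    {"offset":[-32.5,7.3,2],"turn":0},
    {"offset":[-35,7.9,2],"turn":0}
  ]
}}

```text
t: 1.7
eef_pos: [0.585, -0.0039, 0.3838]
ee_rot: [3.141, -0.001, -2.354]
force: [0.4, -0.3, 0.3]
width: 0.026
```

Run:
```python
from station import *; from h import *
f=grab_frame("wrist"); np.savez("w1.npz",**{k:np.array(v) for k,v in f.items()}); cv2.imwrite("pics/w1.png",f["frame"])
s=get_state();print(s["t"],s["eef_pos"],s["ee_rot"],s["width"],f["cam_to_world"],cam(f)[:3])
```

```text
1.75 [ 0.58644102 -0.00217578  0.38362531] [ 3.14137475e+00 -2.67231658e-04 -2.35308705e+00] 0.025882874167305024 [[-7.08898705e-01 -6.71452831e-01 -2.15902113e-01  5.26386676e-01]
 [ 7.05309991e-01 -6.74579935e-01 -2.17898433e-01 -6.39605035e-02]
 [ 6.65285996e-04 -3.06745834e-01  9.51791233e-01  3.64146670e-01]
 [ 0.00000000e+00  0.00000000e+00  0.00000000e+00  1.00000000e+00]] (np.float64(317.23756944992), 279.866616836534, 211.07546610233337)
```

View pics/w1.png

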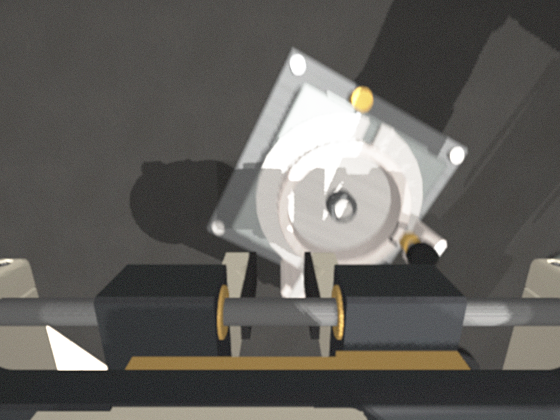

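The wrist view shows the boss at about (342,206), the plunger head at (422,253), the pointer at (292,275), the mark lines near (408,240) and the notch near (365,135). I'll fit the axis to these.

Run:
```python
from station import *; from h import *
import warnings
for n,bx in (("w1",(341.5,206,20)),("top",(255.3,233.5,9))):
    f=np.load(n+".npz"); g=cv2.cvtColor(f["frame"],cv2.COLOR_BGR2GRAY); u,v,r=bx
    print(n,"boss",ray(f,u,v,.081).round(4))
    # bolts/corners: foot-plate bolt centres
    # points from depth in the rim-top height band -> circle fit
    F,cx,cy,T=cam(f); Z=f["range_z"]; V,U=np.mgrid[:420,:560]
    P=np.stack([(U-cx)/F*Z,-(V-cy)/F*Z,-Z],-1)@T[:3,:3].T+T[:3,3]
    c=ray(f,u,v,.081); D=np.hypot(P[...,0]-c[0],P[...,1]-c[1])
    m=(Z>0)&(abs(P[...,2]-.084)<.004)&(D>.045)&(D<.067)
    p=P[m]; A=np.c_[2*p[:,:2],np.ones(len(p))]; x=np.linalg.lstsq(A,(p[:,:2]**2).sum(1),rcond=None)[0]
    print("rim fit",len(p),x[:2].round(4),np.sqrt(x[2]+x[0]**2+x[1]**2).round(4),np.median(p[:,2]).round(4))
    b=(Z>0)&(D<.012); print("boss depth",P[b].mean(0).round(4), np.median(P[b][:,2]))
    h=(Z>0)&(P[...,2]>.1)&(P[...,2]<.12)&(D<.1)&(D>.06); print("head",h.sum(),P[h].mean(0).round(4),np.median(P[h][:,2]) if h.any() else 0)
```

```text
w1 boss [0.5463 0.0379 0.081 ]
rim fit 3824 [0.5461 0.0385] 0.0564 0.0842
boss depth [0.546  0.0363 0.0778] 0.0773463064922042
head 739 [0.5227 0.108  0.1105] 0.11198483983706264
top boss [0.5453 0.0373 0.081 ]
rim fit 718 [0.5464 0.0381] 0.0569 0.0841
boss depth [0.5453 0.0371 0.0788] 0.07903635426991107
head 115 [0.5231 0.1101 0.1117] 0.1120686195604148
```

Call:
{"api": "send_rows", "payload": {
  "motion": [
    {"offset":[0,0,4],"turn":0},
    {"offset":[0,0,8],"turn":0},
    {"offset":[0,0,11],"turn":0},
    {"offset":[0,0,12.5],"turn":0},
    {"offset":[0,0,13.5],"turn":0},
    {"offset":[0,0,14.3],"turn":0},
    {"offset":[0,0,14.3],"turn":0}
  ]
}}

```text
t: 2.45
eef_pos: [0.5837, -0.0067, 0.2411]
ee_rot: [3.141, -0.001, -2.356]
force: [-0.9, 0.1, 0.6]
width: 0.0261
```

Call:
{"api": "send_rows", "payload": {
  "motion": [
    {"offset":[0,0,0],"turn":0},
    {"offset":[0,0,0],"turn":0},
    {"offset":[0,0,0],"turn":0},
    {"offset":[0,0,0],"turn":0}
  ],
  "hand": -1,
  "squeeze": 20
}}

```text
t: 2.85
eef_pos: [0.582, -0.0046, 0.2422]
ee_rot: [3.137, 0.0, -2.357]
force: [-12.9, 16.2, 7.3]
width: 0.0112
```

Run:
```python
from station import *; from h import *
s=get_state();print(s)
```

```text
{'t': 2.85, 'q': array([ 0.32642879,  0.3632151 , -0.39348571, -0.0054437 , -0.81559491,
       -1.10874803]), 'qd': array([ 0.00089185, -0.00094436, -0.00090046,  0.00235597,  0.00118487,
       -0.00035163]), 'joint_efforts': array([ -9.47098196, -48.4999752 ,  24.4923234 ,  10.65828949,
         2.39558704,   0.27355006]), 'eef_pos': array([ 0.58202264, -0.00461557,  0.24217927]), 'ee_rot': array([ 3.13737787e+00,  4.15684782e-04, -2.35685072e+00]), 'force': array([-12.94104559,  16.22940775,   7.3240706 ]), 'moment': array([ 6.20529361,  4.7202761 , -0.23007353]), 'width': 0.011212229887230751}
```

The grasp came out about 5° off radial, so I'll open, check the resting pose and correct it.

Call:
{"api": "send_rows", "payload": {
  "motion": [
    {"offset":[0,0,0],"turn":0},
    {"offset":[0,0,0],"turn":0},
    {"offset":[0,0,0],"turn":0},
    {"offset":[0,0,0],"turn":0},
    {"offset":[0,0,0],"turn":0}
  ],
  "hand": -0.41
}}

```text
t: 3.35
eef_pos: [0.584, -0.0067, 0.2419]
ee_rot: [-3.141, 0.0, -2.356]
force: [-0.0, -0.3, -0.3]
width: 0.0261
```

Run:
```python
from station import *; from h import *
s=get_state();print(s["eef_pos"],s["ee_rot"],s["force"],s["width"],want(s,.5863,-.0023,.241,-45))
```

```text
[ 0.58402461 -0.006717    0.24188824] [-3.14127904e+00  3.21551468e-04 -2.35590590e+00] [-0.00592992 -0.27211127 -0.25208655] 0.026096087622816042 (array([-0.47,  0.15,  0.09]), np.float64(0.02))
```

Call:
{"api": "send_rows", "payload": {
  "motion": [
    {"offset":[-0.47,0.32,0.1],"turn":0},
    {"offset":[-0.47,0.32,0.1],"turn":0}
  ]
}}

```text
t: 3.55
eef_pos: [0.5851, -0.0005, 0.2405]
ee_rot: [-3.142, -0.0, -2.356]
force: [0.2, -0.4, 0.1]
width: 0.0258
```

Call:
{"api": "send_rows", "payload": {
  "motion": [
    {"offset":[0,0,0],"turn":0},
    {"offset":[0,0,0],"turn":0},
    {"offset":[0,0,0],"turn":0},
    {"offset":[0,0,0],"turn":0}
  ],
  "hand": -1,
  "squeeze": 25
}}

```text
t: 3.95
eef_pos: [0.5849, -0.0009, 0.2406]
ee_rot: [-3.142, -0.0, -2.355]
force: [-0.2, -0.6, -1.2]
width: 0.0103
```

Run:
```python
from station import *; from h import *
s=get_state();print(s["eef_pos"],s["ee_rot"],s["force"],s["moment"],s["width"])
```

```text
[ 0.5849428  -0.00092099  0.24061218] [-3.14158178e+00 -1.08372060e-04 -2.35517353e+00] [-0.17468383 -0.61066067 -1.1800027 ] [0.10233792 0.00439916 0.35560096] 0.01034702657630958
```

The grip is now clean: almost no side force and a width of 10.3 mm. The effective axis is at (0.5446, 0.0394). Next I'll turn clockwise along the arc.

Call:
{"api": "send_rows", "payload": {
  "motion": [
    {"offset":[0.298,0.008,0],"turn":3},
    {"offset":[0.596,0.031,0],"turn":6},
    {"offset":[0.892,0.07,0],"turn":9},
    {"offset":[1.185,0.125,0],"turn":12},
    {"offset":[1.475,0.194,0],"turn":15},
    {"offset":[1.761,0.279,0],"turn":18},
    {"offset":[2.043,0.379,0],"turn":21},
    {"offset":[2.318,0.493,0],"turn":24}
  ]
}}

```text
t: 4.75
eef_pos: [0.5651, -0.0134, 0.2406]
ee_rot: [3.141, 0.001, -2.776]
force: [-0.1, 4.2, -0.7]
width: 0.0101
```

```bash
cat >> h.py <<'E'
AX=np.array([.5446,.0394])
def rep(s):
    "angle/radius of the grasp about the axis, and force as tangential (clockwise +) and radial"
    d=s["eef_pos"][:2]-AX; a=np.arctan2(d[1],d[0]); r=np.array([np.cos(a),np.sin(a)]); t=np.array([r[1],-r[0]])
    F=s["force"]; print("t %.2f ang %.2f jaw %.2f r %.1fmm z %.4f Ftan %.1f Frad %.1f Fz %.1f Mz %.2f w %.4f"%(s["t"],np.degrees(a),np.degrees(s["ee_rot"][2])-90+180,np.hypot(*d)*1e3,s["eef_pos"][2],F[:2]@t,F[:2]@r,F[2],s["moment"][2],s["width"]))
def head(f):
    F,cx,cy,T=cam(f); Z=f["range_z"]; V,U=np.mgrid[:420,:560]
    P=np.stack([(U-cx)/F*Z,-(V-cy)/F*Z,-Z],-1)@T[:3,:3].T+T[:3,3]
    m=(Z>0)&(np.hypot(P[...,0]-.5226,P[...,1]-.1103)<.008)&(P[...,2]<.125)&(P[...,2]>.09)
    return m.sum(),np.median(P[m][:,2]) if m.any() else None
E
python3 - <<'E'
from station import *; from h import *
f=grab_frame("top"); cv2.imwrite("pics/t2.png",cv2.resize(f["frame"][170:300,190:325],None,fx=4,fy=4,interpolation=cv2.INTER_CUBIC)); print(head(f))
f=grab_frame("scene"); cv2.imwrite("pics/s2.png",cv2.resize(f["frame"][170:290,235:365],None,fx=4,fy=4,interpolation=cv2.INTER_CUBIC)); print(head(f))
rep(get_state())
E
```

```text
(np.int64(0), None)
(np.int64(18), np.float64(0.10916438875643791))
t 4.85 ang -69.18 jaw -69.00 r 56.7mm z 0.2406 Ftan 0.5 Frad -4.1 Fz -0.3 Mz 0.38 w 0.0099
```

View pics/s2.png

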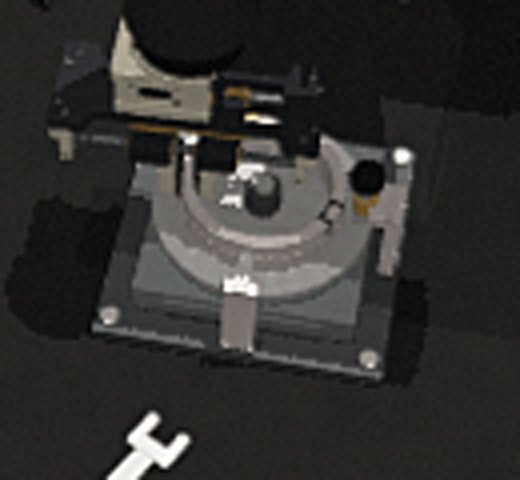

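The mark has moved with the rim: it's now at crop pixel (330,212), between the plunger head (365,180) and the pointer (240,285). There's no slip, so I'll continue.

Call:
{"api": "send_rows", "payload": {
  "motion": [
    {"offset":[0.298,0.008,0],"turn":3},
    {"offset":[0.596,0.031,0],"turn":6},
    {"offset":[0.892,0.07,0],"turn":9},
    {"offset":[1.185,0.125,0],"turn":12},
    {"offset":[1.475,0.194,0],"turn":15},
    {"offset":[1.761,0.279,0],"turn":18},
    {"offset":[2.043,0.379,0],"turn":21},
    {"offset":[2.318,0.493,0],"turn":24}
  ]
}}

```text
t: 5.65
eef_pos: [0.5421, -0.0169, 0.2406]
ee_rot: [3.141, 0.001, 3.09]
force: [2.4, 6.3, -3.1]
width: 0.0105
```

Call:
{"api": "send_rows", "payload": {
  "motion": [
    {"offset":[0.298,0.008,0],"turn":3},
    {"offset":[0.596,0.031,0],"turn":6},
    {"offset":[0.892,0.07,0],"turn":9},
    {"offset":[1.185,0.125,0],"turn":12},
    {"offset":[1.475,0.194,0],"turn":15},
    {"offset":[1.761,0.279,0],"turn":18},
    {"offset":[2.043,0.379,0],"turn":21},
    {"offset":[2.318,0.493,0],"turn":24}
  ]
}}

```text
t: 6.45
eef_pos: [0.5195, -0.0108, 0.2406]
ee_rot: [3.14, 0.001, 2.671]
force: [2.3, 3.9, -5.2]
width: 0.0104
```

Run:
```python
from station import *; from h import *
f=grab_frame("scene"); np.savez("s3.npz",**{k:np.array(v) for k,v in f.items()}); cv2.imwrite("pics/s3.png",cv2.resize(f["frame"][190:270,260:340],None,fx=7,fy=7,interpolation=cv2.INTER_CUBIC)); print(head(f))
for a in(18,30,42,54,108): print(a,[round(7*float(x-o)) for x,o in zip(proj(f,[.546+.062*np.cos(np.radians(a)),.038+.062*np.sin(np.radians(a)),.084]),(260,190))])
f=grab_frame("top"); print(head(f))
rep(get_state())
```

```text
(np.int64(19), np.float64(0.10996633337636319))
18 [260, 284]
30 [291, 286]
42 [322, 283]
54 [351, 275]
108 [428, 191]
(np.int64(0), None)
t 6.55 ang -116.95 jaw 243.06 r 56.1mm z 0.2406 Ftan 2.5 Frad -5.3 Fz -3.9 Mz 0.40 w 0.0104
```

View pics/s3.png

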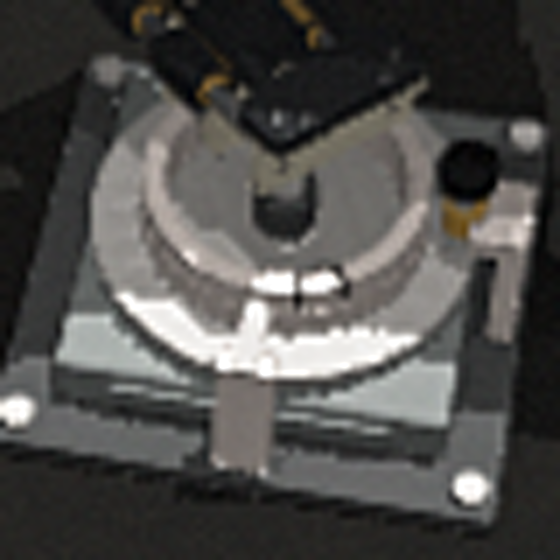

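The lines are at (297,290) and (345,280) in the crop, so the window's middle is about 24° before the pointer. The notch could come anywhere from 16° to 31° further on. I'll move 13°, then creep.

Call:
{"api": "send_rows", "payload": {
  "motion": [
    {"offset":[0.298,0.008,0],"turn":3},
    {"offset":[0.596,0.031,0],"turn":6},
    {"offset":[0.892,0.07,0],"turn":9},
    {"offset":[1.185,0.125,0],"turn":12},
    {"offset":[1.282,0.146,0],"turn":13},
    {"offset":[1.282,0.146,0],"turn":13}
  ]
}}

```text
t: 7.15
eef_pos: [0.5086, -0.0036, 0.2406]
ee_rot: [3.14, 0.001, 2.446]
force: [2.3, 5.0, -5.1]
width: 0.0104
```

```bash
cat > look.py <<'E'
from station import *; from h import *
for n in("scene","wrist"): print(n,head(grab_frame(n)),end=" ")
rep(get_state())
E
python3 look.py
```

```text
scene (np.int64(19), np.float64(0.11086024540085404)) wrist (np.int64(899), np.float64(0.11224659018437629)) t 7.25 ang -129.85 jaw 230.16 r 56.1mm z 0.2406 Ftan 1.9 Frad -5.7 Fz -5.4 Mz 0.51 w 0.0105
```

The wrist camera now sees the plunger head well, reading 112.2 mm. I'll start creeping.

Call:
{"api": "send_rows", "payload": {
  "motion": [
    {"offset":[0.037,0,0],"turn":0.375},
    {"offset":[0.075,0.001,0],"turn":0.75},
    {"offset":[0.112,0.001,0],"turn":1.125},
    {"offset":[0.149,0.002,0],"turn":1.5},
    {"offset":[0.186,0.003,0],"turn":1.875},
    {"offset":[0.224,0.004,0],"turn":2.25},
    {"offset":[0.261,0.006,0],"turn":2.625},
    {"offset":[0.298,0.008,0],"turn":3}
  ]
}}

```text
t: 8.05
eef_pos: [0.5066, -0.0018, 0.2406]
ee_rot: [3.14, 0.001, 2.394]
force: [3.9, 3.1, -6.6]
width: 0.0103
```

```bash
python3 look.py
```

```text
scene (np.int64(18), np.float64(0.10963970115150062)) wrist (np.int64(1268), np.float64(0.11225133816164932)) t 8.15 ang -132.70 jaw 227.15 r 56.0mm z 0.2406 Ftan 0.4 Frad -5.7 Fz -5.5 Mz 0.46 w 0.0101
```

Call:
{"api": "send_rows", "payload": {
  "motion": [
    {"offset":[0.03,0,0],"turn":0.3},
    {"offset":[0.06,0,0],"turn":0.6},
    {"offset":[0.09,0.001,0],"turn":0.9},
    {"offset":[0.119,0.001,0],"turn":1.2}
  ]
}}

```text
t: 8.55
eef_pos: [0.5058, -0.001, 0.2406]
ee_rot: [3.14, 0.001, 2.373]
force: [4.2, 3.6, -7.0]
width: 0.0107
```

```bash
python3 look.py
```

```text
scene (np.int64(20), np.float64(0.1105885618570786)) wrist (np.int64(1401), np.float64(0.11224515791149543)) t 8.65 ang -133.88 jaw 225.95 r 56.0mm z 0.2406 Ftan 0.3 Frad -5.1 Fz -5.8 Mz 0.44 w 0.0102
```

Call:
{"api": "send_rows", "payload": {
  "motion": [
    {"offset":[0.03,0,0],"turn":0.3},
    {"offset":[0.06,0,0],"turn":0.6},
    {"offset":[0.09,0.001,0],"turn":0.9},
    {"offset":[0.119,0.001,0],"turn":1.2}
  ]
}}

```text
t: 9.05
eef_pos: [0.5049, -0.0002, 0.2406]
ee_rot: [3.14, 0.001, 2.352]
force: [3.4, 4.2, -6.2]
width: 0.0103
```

```bash
python3 look.py
```

```text
scene (np.int64(18), np.float64(0.11068497088406098)) wrist (np.int64(1560), np.float64(0.11226015532936612)) t 9.15 ang -135.11 jaw 224.75 r 56.0mm z 0.2406 Ftan 0.5 Frad -5.6 Fz -5.9 Mz 0.46 w 0.0104
```

Call:
{"api": "send_rows", "payload": {
  "motion": [
    {"offset":[0.03,0,0],"turn":0.3},
    {"offset":[0.06,0,0],"turn":0.6},
    {"offset":[0.09,0.001,0],"turn":0.9},
    {"offset":[0.119,0.001,0],"turn":1.2}
  ]
}}

```text
t: 9.55
eef_pos: [0.5041, 0.0007, 0.2406]
ee_rot: [3.14, 0.001, 2.331]
force: [3.4, 2.7, -7.0]
width: 0.0102
```

```bash
python3 look.py
```

```text
scene (np.int64(17), np.float64(0.11099884696474194)) wrist (np.int64(1659), np.float64(0.11224272242403317)) t 9.65 ang -136.32 jaw 223.55 r 56.1mm z 0.2406 Ftan -0.7 Frad -5.2 Fz -5.5 Mz 0.46 w 0.0103
```

Call:
{"api": "send_rows", "payload": {
  "motion": [
    {"offset":[0.03,0,0],"turn":0.3},
    {"offset":[0.06,0,0],"turn":0.6},
    {"offset":[0.09,0.001,0],"turn":0.9},
    {"offset":[0.119,0.001,0],"turn":1.2}
  ]
}}

```text
t: 10.05
eef_pos: [0.5033, 0.0015, 0.2407]
ee_rot: [3.14, 0.001, 2.31]
force: [4.0, 3.7, -7.5]
width: 0.0101
```

```bash
python3 look.py
```

```text
scene (np.int64(20), np.float64(0.11074119854560938)) wrist (np.int64(1708), np.float64(0.1123112928238767)) t 10.15 ang -137.54 jaw 222.35 r 56.0mm z 0.2406 Ftan -0.1 Frad -5.3 Fz -6.8 Mz 0.47 w 0.0103
```

Still on the flange at about 92.8°. I'll take smaller batches from here.

Call:
{"api": "send_rows", "payload": {
  "motion": [
    {"offset":[0.03,0,0],"turn":0.3},
    {"offset":[0.06,0,0],"turn":0.6},
    {"offset":[0.09,0.001,0],"turn":0.9}
  ]
}}

```text
t: 10.45
eef_pos: [0.5027, 0.0022, 0.2406]
ee_rot: [3.14, 0.001, 2.294]
force: [4.6, 3.3, -7.3]
width: 0.0103
```

```bash
python3 look.py
```

```text
scene (np.int64(19), np.float64(0.11009683171254891)) wrist (np.int64(1743), np.float64(0.11222887378817611)) t 10.55 ang -138.46 jaw 221.45 r 56.0mm z 0.2406 Ftan 0.2 Frad -5.5 Fz -6.1 Mz 0.44 w 0.0098
```

Call:
{"api": "send_rows", "payload": {
  "motion": [
    {"offset":[0.03,0,0],"turn":0.3},
    {"offset":[0.06,0,0],"turn":0.6},
    {"offset":[0.09,0.001,0],"turn":0.9}
  ]
}}

```text
t: 10.85
eef_pos: [0.5021, 0.0029, 0.2406]
ee_rot: [3.14, 0.001, 2.278]
force: [3.1, 3.0, -6.4]
width: 0.0104
```

```bash
python3 look.py
```

```text
scene (np.int64(17), np.float64(0.10976004360357727)) wrist (np.int64(1732), np.float64(0.11218209602712238)) t 10.95 ang -139.39 jaw 220.55 r 56.0mm z 0.2407 Ftan -0.7 Frad -5.1 Fz -7.0 Mz 0.46 w 0.0102
```

Call:
{"api": "send_rows", "payload": {
  "motion": [
    {"offset":[0.03,0,0],"turn":0.3},
    {"offset":[0.06,0,0],"turn":0.6},
    {"offset":[0.09,0.001,0],"turn":0.9}
  ]
}}

```text
t: 11.25
eef_pos: [0.5015, 0.0036, 0.2406]
ee_rot: [3.14, 0.001, 2.263]
force: [3.0, 3.8, -7.9]
width: 0.0102
```

```bash
python3 look.py
```

```text
scene (np.int64(22), np.float64(0.10867051061301702)) wrist (np.int64(1739), np.float64(0.11185765652472185)) t 11.35 ang -140.32 jaw 219.65 r 56.0mm z 0.2406 Ftan 0.1 Frad -4.2 Fz -6.1 Mz 0.46 w 0.0100
```

Call:
{"api": "send_rows", "payload": {
  "motion": [
    {"offset":[0.03,0,0],"turn":0.3}
  ]
}}

```text
t: 11.45
eef_pos: [0.5013, 0.0038, 0.2407]
ee_rot: [3.14, 0.001, 2.258]
force: [3.2, 4.9, -5.7]
width: 0.0102
```

```bash
python3 look.py
```

```text
scene (np.int64(21), np.float64(0.10564677567784142)) wrist (np.int64(1517), np.float64(0.10393163593396074)) t 11.55 ang -140.78 jaw 219.34 r 56.1mm z 0.2406 Ftan 2.1 Frad -5.2 Fz -4.8 Mz 0.43 w 0.0102
```

The head dropped, so I've stopped. I'll confirm without moving.

```bash
python3 look.py
python3 - <<'E'
from station import *; from h import *
f=grab_frame("wrist"); np.savez("w4.npz",**{k:np.array(v) for k,v in f.items()}); cv2.imwrite("pics/w4.png",f["frame"])
F,cx,cy,T=cam(f); Z=f["range_z"]; V,U=np.mgrid[:420,:560]
P=np.stack([(U-cx)/F*Z,-(V-cy)/F*Z,-Z],-1)@T[:3,:3].T+T[:3,3]
m=(Z>0)&(np.hypot(P[...,0]-.5226,P[...,1]-.1103)<.02)
print(np.histogram(P[m][:,2],bins=np.arange(.08,.13,.002)))
h=m&(P[...,2]>.1)&(P[...,2]<.115); print(P[h].mean(0))
E
```

```text
scene (np.int64(16), np.float64(0.101083266760854)) wrist (np.int64(1521), np.float64(0.10385030619579892)) t 11.65 ang -140.79 jaw 219.35 r 56.0mm z 0.2406 Ftan 3.3 Frad -4.6 Fz -4.8 Mz 0.41 w 0.0103
(array([ 488, 1023,  440,    1,    1,   61,  170,  186,  183,  214,  261,
       2514, 1291,    0,    0,    0,    0,    0,    0,    0,    0,    0,
          0,    0]), array([0.08 , 0.082, 0.084, 0.086, 0.088, 0.09 , 0.092, 0.094, 0.096,
       0.098, 0.1  , 0.102, 0.104, 0.106, 0.108, 0.11 , 0.112, 0.114,
       0.116, 0.118, 0.12 , 0.122, 0.124, 0.126, 0.128]))
[0.52138572 0.11128511 0.1035446 ]
```

View pics/w4.png

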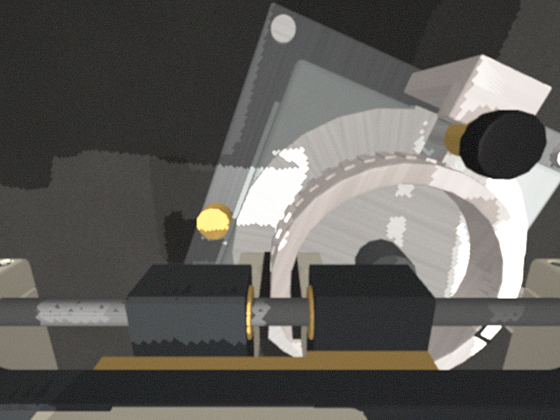

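The wrist view shows the plunger head at (503,144), now clearly lower: its depth-measured top is about 104 mm against 112 before. The pin is in the notch. I'll release and rise.

Call:
{"api": "send_rows", "payload": {
  "motion": [
    {"offset":[0,0,0],"turn":0},
    {"offset":[0,0,0],"turn":0},
    {"offset":[0,0,0],"turn":0},
    {"offset":[0,0,0],"turn":0},
    {"offset":[0,0,-1],"turn":0},
    {"offset":[0,0,-3],"turn":0},
    {"offset":[0,0,-6],"turn":0},
    {"offset":[0,0,-9],"turn":0}
  ],
  "hand": -0.41
}}

```text
t: 12.5
eef_pos: [0.5003, 0.0031, 0.3323]
ee_rot: [-3.141, 0.0, 2.256]
force: [0.8, 1.2, -1.2]
width: 0.0258
```

Call:
{"api": "send_rows", "payload": {
  "motion": [
    {"offset":[0,0,0],"turn":-7.5},
    {"offset":[0,0,0],"turn":-15},
    {"offset":[0,0,0],"turn":-22.5},
    {"offset":[0,0,0],"turn":-30},
    {"offset":[0,0,0],"turn":-37.5},
    {"offset":[0,0,0],"turn":-45},
    {"offset":[0,0,0],"turn":-52.5},
    {"offset":[0,0,0],"turn":-60}
  ],
  "hand": -1
}}

```text
t: 13.3
eef_pos: [0.5004, 0.0032, 0.3315]
ee_rot: [-3.142, 0.001, -2.975]
force: [0.1, 0.1, 0.2]
width: 0.0004
```

Run:
```python
from station import *; from h import *
f=grab_frame("scene"); print(head(f)); cv2.imwrite("pics/s5.png",cv2.resize(f["frame"][190:270,260:340],None,fx=7,fy=7,interpolation=cv2.INTER_CUBIC))
s=get_state();print(s["t"],s["q"],s["eef_pos"],s["ee_rot"],s["force"],s["width"],want(s,.5213,.1115,.32,np.degrees(s["ee_rot"][2])-90))
```

```text
(np.int64(18), np.float64(0.10252406328310704))
13.35 [ 3.99750054e-01  1.34490602e-01 -4.70221320e-01  1.82651270e-04
 -9.65514603e-01 -1.79634348e+00] [0.50040593 0.0031721  0.33148702] [-3.14157363e+00  5.88966079e-04 -2.96728586e+00] [ 0.41691497 -1.07702634 -0.28710135] 0.0005679344466925074 (array([-3.94, 10.31,  1.15]), np.float64(-0.0))
```

View pics/s5.png

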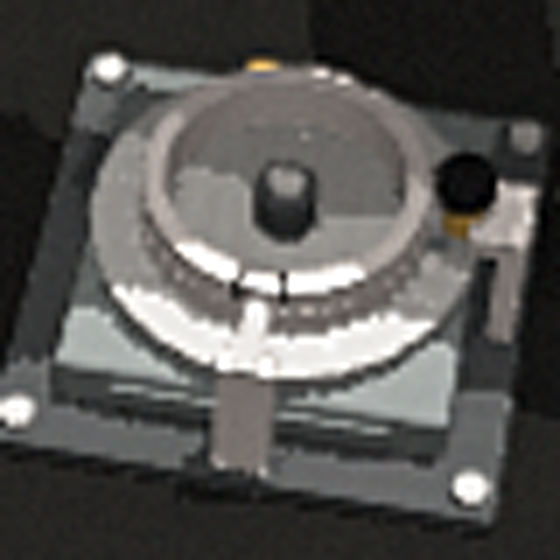

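The window lines at (240,283) and (285,285) now straddle the pointer tip at about (257,305), and the head has moved down. Next I'll go over the plunger.

Call:
{"api": "send_rows", "payload": {
  "motion": [
    {"offset":[-1.3,3.4,0],"turn":0},
    {"offset":[-2.6,6.8,0.5],"turn":0},
    {"offset":[-3.6,9.4,1],"turn":0},
    {"offset":[-3.94,10.3,1.2],"turn":0},
    {"offset":[-3.94,10.3,2.5],"turn":0},
    {"offset":[-3.94,10.3,3.5],"turn":0},
    {"offset":[-3.94,10.3,3.5],"turn":0},
    {"offset":[-3.94,10.3,3.5],"turn":0}
  ],
  "squeeze": 20
}}

```text
t: 14.15
eef_pos: [0.5228, 0.1108, 0.2959]
ee_rot: [-3.141, -0.0, -2.982]
force: [-0.0, 1.2, 0.8]
width: 0.0003
```

Run:
```python
from station import *; from h import *
f=grab_frame("wrist"); cv2.imwrite("pics/w6.png",f["frame"])
s=get_state();print(s["t"],s["eef_pos"],s["ee_rot"],s["force"],want(s,.5213,.1115,.29,np.degrees(s["ee_rot"][2])-90))
```

```text
14.2 [0.52299215 0.11088648 0.29615915] [-3.14153493e+00  3.84625100e-04 -2.98141059e+00] [ 0.38711497 -0.42567506  0.20943773] (array([0.16, 0.09, 0.62]), np.float64(-0.0))
```

View pics/w6.png

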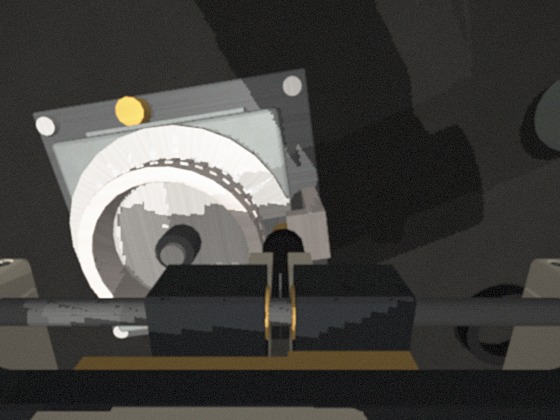

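The closed fingertips are centred over the black head at (283,245). I'll press down gently.

Call:
{"api": "send_rows", "payload": {
  "motion": [
    {"offset":[0,0,0.4],"turn":0},
    {"offset":[0,0,0.8],"turn":0},
    {"offset":[0,0,0.95],"turn":0},
    {"offset":[0,0,1.1],"turn":0},
    {"offset":[0,0,1.2],"turn":0},
    {"offset":[0,0,1.3],"turn":0},
    {"offset":[0,0,1.4],"turn":0}
  ]
}}

```text
t: 14.9
eef_pos: [0.5229, 0.1113, 0.2817]
ee_rot: [-3.142, 0.0, -2.98]
force: [0.2, 0.9, 1.1]
width: 0.0003
```

Call:
{"api": "send_rows", "payload": {
  "motion": [
    {"offset":[0,0,0.1],"turn":0},
    {"offset":[0,0,0.2],"turn":0},
    {"offset":[0,0,0.2],"turn":0}
  ]
}}

```text
t: 15.2
eef_pos: [0.5229, 0.1113, 0.2797]
ee_rot: [3.142, 0.0, -2.98]
force: [0.7, -0.5, 0.2]
width: 0.0008
```

Call:
{"api": "send_rows", "payload": {
  "motion": [
    {"offset":[0,0,0.07],"turn":0},
    {"offset":[0,0,0.14],"turn":0},
    {"offset":[0,0,0.2],"turn":0}
  ]
}}

```text
t: 15.5
eef_pos: [0.523, 0.1113, 0.2778]
ee_rot: [3.142, 0.0, -2.98]
force: [-2.5, -0.3, 8.3]
width: 0.0004
```

Call:
{"api": "send_rows", "payload": {
  "motion": [
    {"offset":[0,0,0.05],"turn":0},
    {"offset":[0,0,0.1],"turn":0}
  ]
}}

```text
t: 15.7
eef_pos: [0.523, 0.1114, 0.2778]
ee_rot: [-3.141, 0.001, -2.98]
force: [-5.8, 0.2, 16.5]
width: 0.0003
```

The force climbed against a hard stop with the tips at 99.8 mm, which is the home height. I'll retreat and check.

Call:
{"api": "send_rows", "payload": {
  "motion": [
    {"offset":[0,0,-0.5],"turn":0},
    {"offset":[0,0,-2],"turn":0},
    {"offset":[0,0,-5],"turn":0},
    {"offset":[-1,-4,-9],"turn":0},
    {"offset":[-1,-8,-12],"turn":0},
    {"offset":[-1,-12,-13],"turn":0},
    {"offset":[-1,-14,-13],"turn":0},
    {"offset":[-1,-14,-13],"turn":0}
  ]
}}

```text
t: 16.5
eef_pos: [0.5553, -0.0276, 0.407]
ee_rot: [3.141, 0.001, -2.984]
force: [-0.6, -0.1, -0.9]
width: 0.0004
```

Run:
```python
from station import *; from h import *
f=grab_frame("wrist"); print("w",head(f)); g=grab_frame("top"); print("t",head(g)); s=grab_frame("scene"); print("s",head(s))
a=cv2.resize(s["frame"][190:270,260:340],(400,400),interpolation=cv2.INTER_CUBIC); b=cv2.resize(g["frame"],(400,400)); cv2.imwrite("pics/end.png",np.hstack([a,b]))
s=get_state();print(s["t"],s["eef_pos"],s["force"])
```

```text
w (np.int64(219), np.float64(0.09994410748070037))
t (np.int64(0), None)
s (np.int64(16), np.float64(0.09703621137813079))
16.65 [ 0.55504124 -0.02512069  0.40620562] [0.46094473 0.19966706 0.22015431]
```

View pics/end.png

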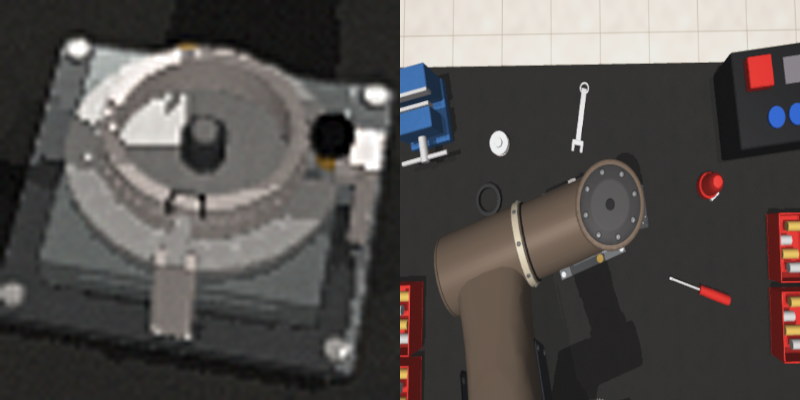

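The window straddles the pointer, the head top reads 99.9 mm (home is 99.5), and the objects visible in the top view haven't moved. I'm handing the job in.

```bash
python3 -c "
from station import *
print(job_done())"
```

```text
the job is handed in; nothing more can be done
None
```

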